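# Sort the stripped hub parts on the bicycle bench

## Task

Sort the stripped bicycle parts: put both sprockets over the upright post of the stand, boss up as they lie now, the large one flat on the base and the small one flat on top of it; lay both axles flat on the floor of the oblong tray, not on top of each other; and set the bearing cup in the round dish, the same way up as it is now. Let go of everything and leave the mug and the wooden block where they are.

Things in the scene. Friction and masses are not known exactly. Their poses are not given: they have to be found in the camera images.
- large_sprocket: Large steel sprocket lying flat, boss up: a flat toothed disc, 84 mm across the teeth and 5 mm thick, with a plain round boss of 42 mm diameter standing on it to a total height of 22 mm, and a 28 mm bore right through. Origin: on the bore's axis at the underside; z up along the bore. Loose, about 160 g.
- small_sprocket: Small steel sprocket lying flat, boss up: a flat toothed disc, 62 mm across the teeth and 5 mm thick, with a plain round boss of 42 mm diameter standing on it to a total height of 22 mm, and a 28 mm bore right through. Origin: on the bore's axis at the underside; z up along the bore. Loose, about 110 g.
- axle_a: Wheel axle lying on the bench: a steel rod 12 mm thick and 100 mm long with two hexagon nuts 18 mm across the flats, the nuts occupying 28 to 39 mm either side of the middle, so the middle 56 mm is bare rod. It lies on its nuts with its axis 9 mm above what it lies on. Origin: middle of the rod, on its axis; x along the rod. Loose, about 100 g. The other axle is identical.
- axle_b: Wheel axle lying on the bench: a steel rod 12 mm thick and 100 mm long with two hexagon nuts 18 mm across the flats, the nuts occupying 28 to 39 mm either side of the middle, so the middle 56 mm is bare rod. It lies on its nuts with its axis 9 mm above what it lies on. Origin: middle of the rod, on its axis; x along the rod. Loose, about 100 g. The other axle is identical.
- bearing_cup: Aluminium bearing cup standing upright, no teeth: a thin-walled plain ring, 48 mm outside diameter, 40 mm inside, 26 mm high, open at both ends. Origin: on its axis at the underside; z up. Loose, about 60 g.
- post_stand: Stand for the sprockets, fixed to the bench: a square wooden base 100 x 100 x 8 mm with one upright steel post, 10 mm thick, in its middle, top 60 mm above the bench. Origin: on the post's axis at the underside of the base (bench level); z up.
- oblong_tray: Shallow oblong grey tray for the axles, fixed to the bench: outside 120 mm along its x, 160 mm along its y, 18 mm high; walls and floor 4 mm thick, open on top. Origin: centre of the underside (bench level); z up.
- round_dish: Shallow round steel dish for the bearing cup, fixed to the bench: 124 mm outside diameter, 18 mm high, wall 3 mm, floor 4 mm thick, open on top. Origin: centre of the underside (bench level); z up.
- mug: White mug without a handle, 76 mm across the rim and 95 mm high, standing at the left end of the work. Bystander, loose. Origin: centre of the underside.
- wood_block: Plain dark wooden block, 70 x 150 x 28 mm high, lying at the right end of the work. Bystander, loose. Origin: centre of the underside; y along its length.
Not all that is in view belongs to the job. Leave any orange or yellow look-alike of the large_sprocket alone.

How it is judged:
By the outcome, as a careful person would: the job done as asked, in the order asked, and still so for the second after the job is handed in, with the robot touching nothing.
It also fails if it takes over 125 s, if anything falls off the work surface, if the arm or the gripper's body presses on something with over 40 N, if the wrist force passes 120 N, or if a joint passes its speed limit or range.

## Robot

A 7-joint arm with a two-finger parallel gripper is mounted at the origin on the work surface. World frame = base frame: x ahead of the robot, y to its left, z up, the work surface at z = 0. Lengths are in m, angles in rad, forces in N, time in s.
With the tool pointing down it reaches from about 0.425 to 1.025 m from the base axis. Payload 3.6 kg.
Tool frame: the origin (TCP) lies at the very end of the fingers, on their centre line; the grasp point (between the pads) lies 19 mm behind it (grasp_offset is the z of the grasp point in the tool frame, in m); z points along the fingers, y is the direction in which the jaws open and shut (so a half turn about z gives the same grasp; the last joint's range is limited). The gripper opens to 85 mm and grips with 20 to 120 N. Pads are 22 mm wide; open, the fingers measure 114 mm over their backs; the gripper's body (76 mm by 85 mm) begins 54 mm behind the grasp point. The pads swing forward as they close: fully open they stand 13 mm farther back than shut.
Start: joints at [-1.44, 0.591, 0.048, 1.609, -0.033, 0.943, -0.034], TCP at [0.162, 0.707, 0.231] pointing down, gripper open.
Joint ranges: [-2.69, 2.69], [-0.47, 2.24], [-1.27, 1.36], [0.19, 2.51], [-1.53, 4.68], [0.08, 2.07], [-3.09, 3.09]. Speed limits (rad/s): [2.57, 2.57, 3.14, 3.14, 3.14, 3.14, 3.14].

## Interface

Orientations are given as a unit quaternion [w, x, y, z].
In Python, from cell import move_pose, move_l, set_joints, open_jaws, grasp, wait, solve_ik, camera, Unreachable, hand_in, current_clock, current_q, current_qd, current_joint_torque, current_ee_pos, current_tcp_rot, current_ft_force, current_ft_torque, current_gripper_width, grasp_offset gives the robot as it stands. Calls block until the motion is done:
- move_pose(position, orientation): joint-space move of the TCP to a pose.
- move_l(position, rot=None, v=0.15): straight line of the TCP; rot=None keeps the orientation; v is the mean speed in m/s.
- set_joints(angles): joint-space move.
- open_jaws() and grasp(grip_force=None): open the fingers fully, or close them until they stop; grip_force is the grip in N (None keeps the last).
- wait(seconds).
- solve_ik(position, orientation): joint angles nearest the present ones, or None.
- camera(name): name is "scene" or "top"; returns a dict with "color" (420x560x3 uint8, blue, green, red), "fx", "fy", "cx", "cy" (pixels), "R" (3x3) and "t" (3): a world point X has camera coordinates R X + t. Camera axes: x right, y down, z forward; pixel columns grow to the right and rows downward; lengths in m; the calibration is good to about 2 mm. A picture is of the moment at which its call begins. There is no depth.
A pose or a line that the arm cannot do raises Unreachable and nothing moves.
- hand_in(): hands the job in, once; it reports no verdict.
Readings, each from a call of its own:
- current_clock(): time.
- current_q(): joint angles.
- current_qd(): joint speeds.
- current_joint_torque(): joint torques, N m.
- current_ee_pos(): TCP position.
- current_tcp_rot(): TCP orientation.
- current_ft_force(): force on the tool from outside, world axes, zero at the start.
- current_ft_torque(): the same for the moment, N m.
- current_gripper_width(): finger opening in m.
Only numpy, scipy, OpenCV 4.12 (cv2) and the standard library are available. Lean on these libraries where they do the work, as an engineer would, in place of code of your own. Each camera call takes 0.05 s, during which the arm holds its last target.

## Working session

There is one attempt and no reset: what is moved stays moved. The work goes in short steps, each a Python script; the robot and the scene stay as the last script left them, time stands still between calls to the robot, and variables do not carry over. Pictures are saved under pics/ and viewed, and the job is handed in when it is done.

```bash
ls; mkdir -p pics; python3 - <<'E'
from cell import *
import cv2
for n in("scene","top"):
    c=camera(n); cv2.imwrite(f"pics/{n}0.png",c["color"]); print(n,c["fx"],c["cx"],c["cy"],c["R"],c["t"])
print(current_clock(),current_tcp_rot(),grasp_offset,current_gripper_width())
E
```

```text
pics
scene 485.4696513069945 277.9046039410389 206.495568295835 [[-0.66317468  0.74840157  0.00971786]
 [ 0.4058886   0.37051474 -0.83544795]
 [-0.62885117 -0.55010356 -0.54948365]] [ 0.32387999 -0.14561053  1.69642703]
top 437.13330816332535 283.8710871967061 212.27801338227144 [[ 0.01245881 -0.99990935 -0.00510672]
 [-0.99848433 -0.01216693 -0.05367497]
 [ 0.05360797  0.00576771 -0.9985454 ]] [-0.0222186   0.4799788   1.12780039]
0.1 [-5.83562671e-05  1.12137802e-01  9.93692137e-01 -1.02350148e-03] -0.0187 0.08566934603722723
```

View pics/scene0.png

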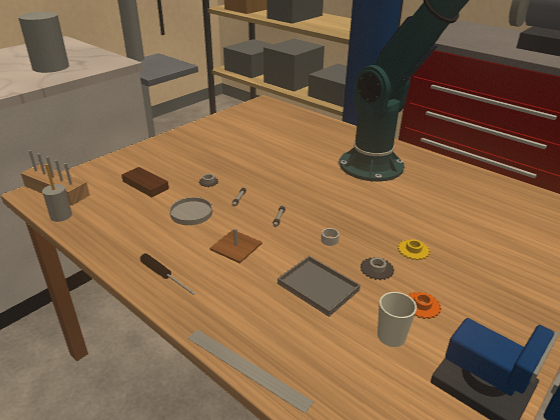

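View pics/top0.png

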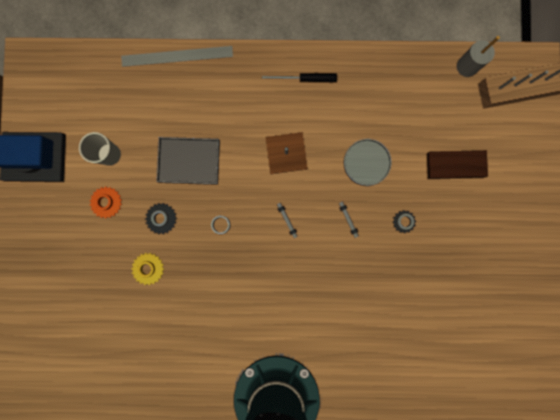

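The top view shows the following:
- **Large sprocket candidates:** dark (160,218), orange (105,203) and yellow (147,269). The dark steel one fits the description; the orange and yellow ones are look-alikes.
- **Small sprocket:** (404,221).
- **Cup:** ring at (220,225). The dish at (367,162) and the mug at (95,148) are also round.
- **Axles:** (287,220) and (348,219). The screwdriver is at (300,77).
- **Targets:** post (286,150), tray (189,161).

Next I'll check these in one close crop.

```bash
python3 - <<'E'
import cv2,numpy as np
a=cv2.imread("pics/top0.png")
p=a[125:245,80:280]; q=a[125:245,250:450]
cv2.imwrite("pics/crop0.png",np.vstack([cv2.resize(p,None,fx=2.5*1,fy=2.5,interpolation=2),cv2.resize(q,None,fx=2.5,fy=2.5,interpolation=2)]))
hsv=cv2.cvtColor(a,cv2.COLOR_BGR2HSV)
for n,(u,v) in dict(L=(150,218),S=(396,228),cup=(212,225),ax=(287,220),bench=(250,240),post=(286,150),base=(275,160),tray=(180,150),dish=(367,162)).items(): print(n,hsv[v,u])
E
```

```text
L [47 28 63]
S [15 81 63]
cup [ 33  30 103]
ax [ 33  22 105]
bench [ 16 142 147]
post [27 33 69]
base [ 13 176  97]
tray [20 36 86]
dish [ 36  31 115]
```

View pics/crop0.png

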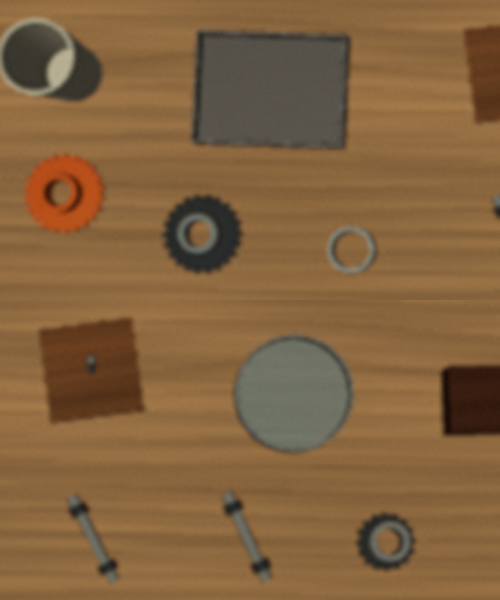

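```bash
cat > vis.py <<'E'
import cv2,numpy as np
from cell import camera
def ray(c,uv,z):
    d=c["R"].T@np.array([(uv[0]-c["cx"])/c["fx"],(uv[1]-c["cy"])/c["fy"],1.]); o=-c["R"].T@c["t"]
    return o+d*(z-o[2])/d[2]
def proj(c,X):
    p=c["R"]@np.asarray(X,float)+c["t"]; return np.array([c["fx"]*p[0]/p[2]+c["cx"],c["fy"]*p[1]/p[2]+c["cy"]])
def blobs(c,amin=30):
    hsv=cv2.cvtColor(c["color"],cv2.COLOR_BGR2HSV)
    m=((hsv[...,1]<90)).astype(np.uint8)
    cs,_=cv2.findContours(m,cv2.RETR_EXTERNAL,cv2.CHAIN_APPROX_NONE)
    return [k for k in cs if cv2.contourArea(k)>amin]
def near(c,uv,r=14,amin=30):
    b=[(np.hypot(*(np.array(cv2.minEnclosingCircle(k)[0])-uv)),k) for k in blobs(c,amin)]
    b=[x for x in b if x[0]<r]
    return min(b,key=lambda x:x[0])[1] if b else None
def wc(c,k,z): return np.array([ray(c,p[0],z)[:2] for p in k])
def rect(P):
    (cx,cy),(w,h),a=cv2.minAreaRect((P*1000).astype(np.float32)); 
    if w<h: w,h,a=h,w,a+90
    return np.array([cx,cy])/1000,w,h,((a+90)%180)-90
def circ(P):
    k=(P*1000).astype(np.float32); (x,y),r=cv2.minEnclosingCircle(k); m=cv2.moments(k.reshape(-1,1,2))
    return np.array([x,y])/1000,r,np.array([m['m10'],m['m01']])/m['m00']/1000
E
python3 - <<'E'
from vis import *
np.set_printoptions(precision=4,suppress=True)
c=camera("top")
print("cam",-c["R"].T@c["t"])
for n,uv,z in [("L",(160,218),.005),("S",(404,221),.005),("cup",(220,225),.013),("dish",(367,162),.018)]:
    k=near(c,uv); print(n, None if k is None else circ(wc(c,k,z)))
for n,uv,z in [("A",(287,220),.009),("B",(348,219),.009),("tray",(189,161),.018)]:
    k=near(c,uv); print(n, None if k is None else rect(wc(c,k,z)))
hsv=cv2.cvtColor(c["color"],cv2.COLOR_BGR2HSV)
m=(hsv[...,2]<118).astype(np.uint8)
cs,_=cv2.findContours(m,cv2.RETR_EXTERNAL,cv2.CHAIN_APPROX_NONE)
for k in cs:
    if cv2.pointPolygonTest(k,(278,158),False)>0: print("base",rect(wc(c,k,.008)))
print("posttop",ray(c,(285.5,149),.06), ray(c,(287,152),.03))
s=camera("scene"); cv2.imwrite("pics/crop1.png",cv2.resize(s["color"][160:340,120:440],None,fx=2.5,fy=2.5,interpolation=2))
E
```

```text
cam [ 0.4191 -0.0229  1.1518]
L (array([0.461, 0.308]), 39.218631744384766, array([0.4612, 0.308 ]))
S (array([ 0.4612, -0.3312]), 28.055538177490234, array([ 0.4606, -0.3313]))
cup (array([0.4469, 0.1496]), 25.26925277709961, array([0.4469, 0.1497]))
dish (array([ 0.6144, -0.2319]), 62.422264099121094, array([ 0.6144, -0.2319]))
A (array([ 0.4607, -0.0239]), 99.44576263427734, 13.997140884399414, 28.218807220458984)
B (array([ 0.465 , -0.1853]), 99.079833984375, 12.93456745147705, 25.85407066345215)
tray (array([0.6136, 0.2372]), 159.0365447998047, 119.2254638671875, 88.82412719726562)
base (array([ 0.6381, -0.0204]), 101.50244903564453, 98.99361419677734, 8.196382522583008)
posttop [ 0.6375 -0.0187  0.06  ] [ 0.6357 -0.0226  0.03  ]
```

View pics/crop1.png

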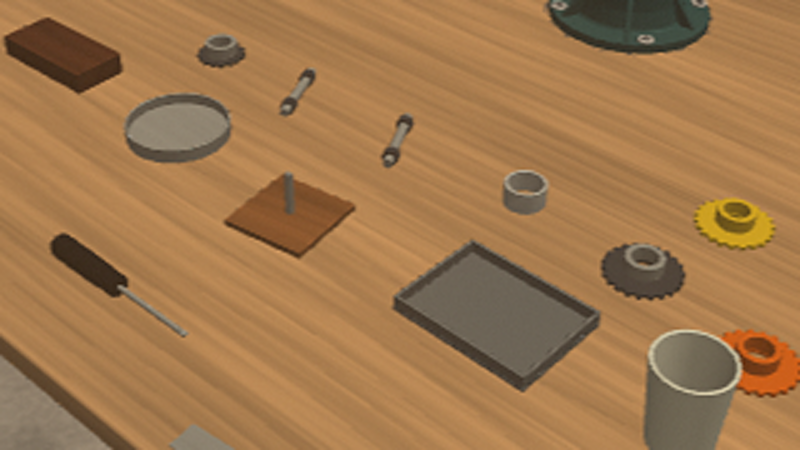

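Both views agree. All parts are upright with boss up, and the dark sprocket at (160,218) is the target. Now I'll write the helpers and move the large sprocket.

```bash
cat > arm.py <<'E'
import numpy as np
from cell import *
from scipy.spatial.transform import Rotation as Ro
HI=0.17
def quat(phi):
    y=np.array([np.cos(phi),np.sin(phi),0]); z=np.array([0,0,-1.]); x=np.cross(y,z)
    q=Ro.from_matrix(np.column_stack([x,y,z])).as_quat(); return np.array([q[3],*q[:3]])
def best(pos,phis):
    q0=np.array(current_q()); r=[]
    for f in phis:
        q=solve_ik(list(pos),list(quat(f)))
        if q is not None: r.append((np.abs(np.array(q)-q0).max(),f))
    return min(r)[1]
def st(m):
    print(m,"t%.1f"%current_clock(),"w%.4f"%current_gripper_width(),np.round(current_ee_pos(),4),"F",np.round(current_ft_force(),1))
def pick(xy,z,phis,force=80):
    f=best((*xy,HI),phis); print("phi",np.degrees(f))
    move_pose([*xy,HI],list(quat(f)))
    move_l([*xy,z+.03],v=.25); move_l([*xy,z],v=.06); st("down")
    grasp(force); st("grasped")
    move_l([*xy,z+.03],v=.1); move_l([*xy,HI],v=.25); st("up")
def carry(xy,phis,h=HI):
    f=best((*xy,h),phis); move_pose([*xy,h],list(quat(f))); return f
def place(xy,z,h=HI):
    move_l([*xy,z+.03],v=.25); move_l([*xy,z],v=.05); st("placing")
    open_jaws(); st("opened"); move_l([*xy,h],v=.25); st("clear")
E
python3 - <<'E'
from arm import *
import cv2
pick((.461,.308),.0065,np.radians(np.arange(0,360,15)))
for n in("scene","top"): cv2.imwrite(f"pics/{n}1.png",camera(n)["color"])
a=cv2.imread("pics/scene1.png");cv2.imwrite("pics/g1.png",cv2.resize(a[130:330,280:560],None,fx=2.5,fy=2.5))
E
```

```text
phi 0.0
down t3.4 w0.0858 [0.4609 0.3078 0.0062] F [-0.1  0.8  0. ]
grasped t3.9 w0.0390 [0.4614 0.3081 0.0073] F [-1.   0.1  5.3]
up t5.0 w0.0387 [0.4598 0.3076 0.1689] F [ 0.1  0.2 -2.3]
```

View pics/g1.png

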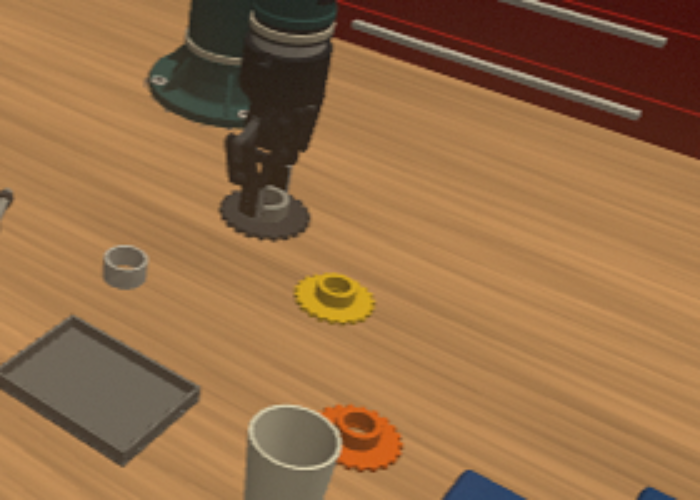

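The large sprocket hangs level from the gripper at crop (265,210). The bore looks a bit off the fingers' centre line, so I'll check that before inserting.

```bash
python3 - <<'E'
from vis import *
from cell import *
np.set_printoptions(precision=4,suppress=True)
s=camera("scene"); t=camera("top"); e=np.array(current_ee_pos())
print(e, proj(s,e), proj(s,e-[0,0,.006]))
a=s["color"][185:240,350:420]; cv2.imwrite("pics/g2.png",cv2.resize(a,None,fx=8,fy=8,interpolation=2))
u,v=proj(t,e).astype(int); print(u,v)
cv2.imwrite("pics/g3.png",cv2.resize(t["color"][v-40:v+40,u-40:u+40],None,fx=6,fy=6,interpolation=2))
# dark disc outline in scene
hsv=cv2.cvtColor(s["color"],cv2.COLOR_BGR2HSV)
uc,vc=proj(s,e-[0,0,.002]).astype(int)
E
```

```text
[0.4598 0.3073 0.1681] [384.0409 212.6087] [383.7118 214.7088]
140 215
```

View pics/g2.png

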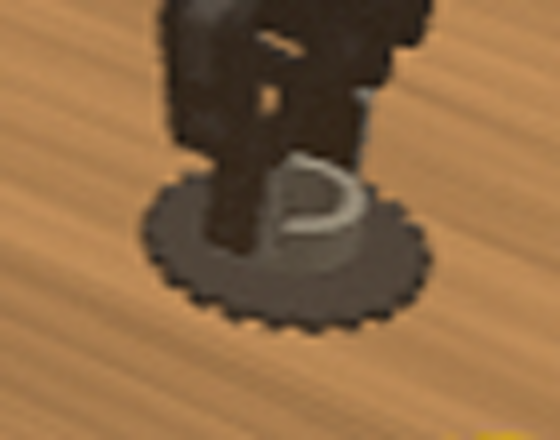

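View pics/g3.png

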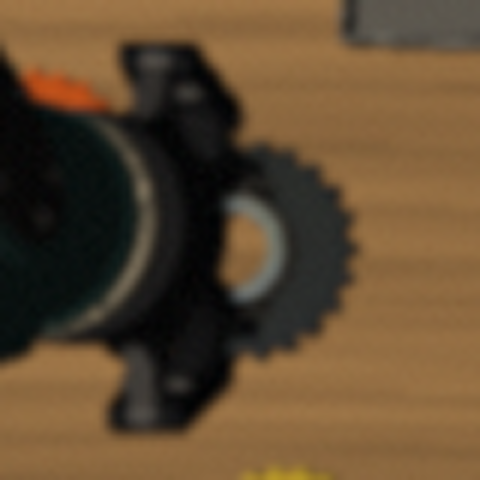

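```bash
python3 - <<'E'
from vis import *
from cell import *
s=camera("scene"); e=np.array(current_ee_pos())
print(ray(s,(385.7,216),e[2]-.004)[:2]-e[:2])
t=camera("top"); print(ray(t,(140.2,216.2),e[2]+.0155)[:2]-e[:2])
E
```

```text
[0.00435302 0.00774294]
[-0.00164618 -0.00578188]
```

```bash
python3 - <<'E'
from vis import *
from cell import *
s=camera("scene"); e=np.array(current_ee_pos());t=camera("top")
print(ray(s,(385.7,215.5),e[2]-.004)[:2]-e[:2])
print(ray(t,(138.3,216.2),e[2]+.0155)[:2]-e[:2],ray(t,(140.8,216.2),e[2]-.0015)[:2]-e[:2])
b=cv2.imread("pics/scene0.png")
print(ray(s,(377.2,268),.0025))
hsv=cv2.cvtColor(b,cv2.COLOR_BGR2HSV); m=(hsv[...,1]<110).astype(np.uint8)[240:300,350:410]
print(cv2.boundingRect(m), proj(s,(.461,.308,.0025)))
for h in (b,):
  cv2.imwrite("pics/g4.png",cv2.resize(b[240:300,345:415],None,fx=8,fy=8,interpolation=2))
E
```

```text
[0.00285163 0.00681856]
[-0.00222311 -0.00199185] [-0.0014636  -0.00187335]
[0.46224459 0.313488   0.0025    ]
(0, 17, 60, 43) [375.60520458 266.81348028]
```

View pics/g4.png

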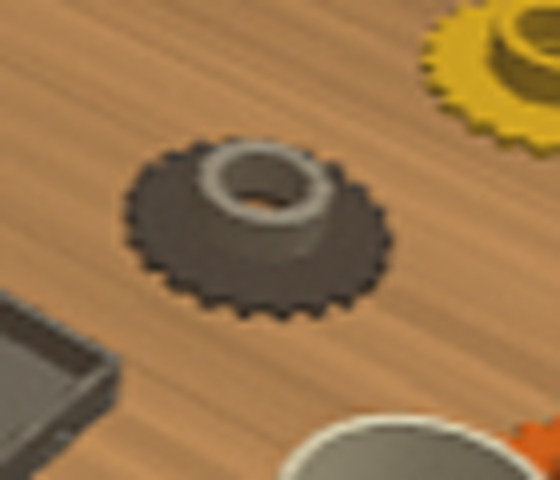

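```bash
python3 - <<'E'
from vis import *
from cell import *
np.set_printoptions(precision=4,suppress=True)
s=camera("scene");b=cv2.imread("pics/scene0.png")
cv2.imwrite("pics/g5.png",cv2.resize(b[220:270,205:270],None,fx=8,fy=8,interpolation=2))
# crop1 corners of base top & post
P=lambda x,y:(x/2.5+120,y/2.5+160)
for p,z in [((225,218),.008),((292,178),.008),((355,208),.008),((299,249),.008),((288,173),.06)]: print(ray(s,P(*p),z))
for p in [(.638,-.020,.06),(.638,-.02,.008)]: print(proj(s,p))
E
```

```text
[ 0.6943 -0.0582  0.008 ]
[ 0.5963 -0.057   0.008 ]
[0.589  0.0319 0.008 ]
[0.6778 0.0364 0.008 ]
[ 0.6414 -0.0143  0.06  ]
[234.5869 227.7747]
[235.3492 243.5083]
```

View pics/g5.png

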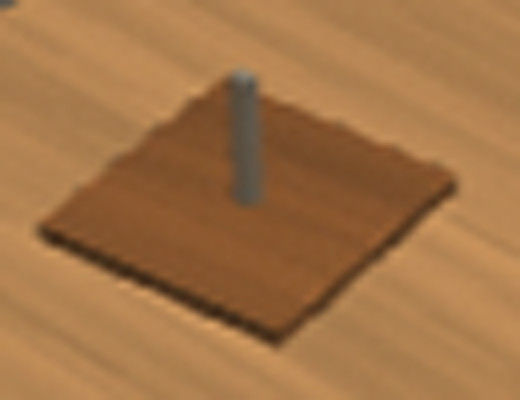

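The scene camera reads about (3,6) mm high against the top camera for both the post and the sprocket. That means the sprocket is nearly centred in the grip. I'll place it at the averaged post position.

```bash
python3 - <<'E'
from arm import *
import cv2
P=(.639,-.0182)
f=carry(P,[0.0,np.pi]); print(f)
move_l([*P,.078],v=.25); st("above")
c=camera("scene")["color"]; cv2.imwrite("pics/i1.png",cv2.resize(c[170:280,180:300],None,fx=5,fy=5,interpolation=2))
c=camera("top")["color"]; cv2.imwrite("pics/i2.png",cv2.resize(c[100:200,230:340],None,fx=5,fy=5,interpolation=2))
E
```

```text
0.0
above t7.3 w0.0386 [ 0.6392 -0.017   0.0781] F [ 0.2 -0.6 -1.1]
```

View pics/i1.png

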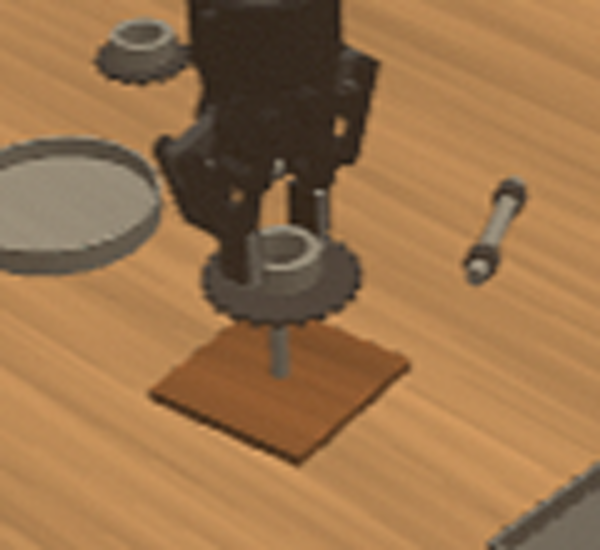

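View pics/i2.png

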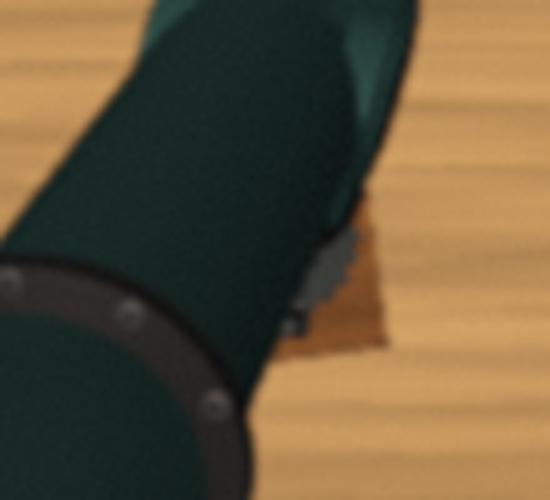

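In the scene view the disc centre (282,270) sits over the post line (279). I'll lower it, checking the force on the way.

```bash
python3 - <<'E'
from arm import *
import cv2
P=(.639,-.0182)
move_l([*P,.050],v=.08); st("mid")
if abs(current_ft_force()[2])<8:
    move_l([*P,.0185],v=.08); st("low"); move_l([*P,.0152],v=.03); st("seat")
c=camera("scene")["color"]; cv2.imwrite("pics/i3.png",cv2.resize(c[170:280,180:300],None,fx=5,fy=5,interpolation=2))
E
```

```text
mid t7.9 w0.0388 [ 0.6385 -0.0183  0.0493] F [-0.1 -0.1 -1.3]
low t8.5 w0.0387 [ 0.6386 -0.0183  0.0178] F [-0.4  0.2 -2.6]
seat t8.7 w0.0387 [ 0.6393 -0.0182  0.0155] F [-0.9  0.2 -2.1]
```

View pics/i3.png

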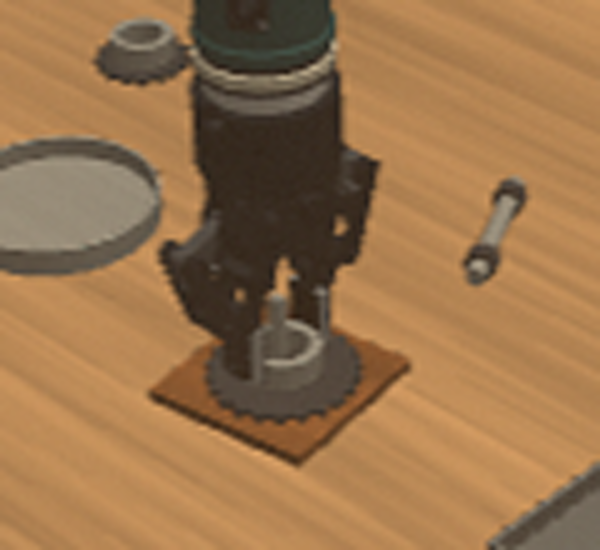

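The post stands up through the bore at (278,310), with the disc near the base. Now release it and pick the small sprocket.

```bash
python3 - <<'E'
from arm import *
import cv2
P=(.639,-.0182)
open_jaws(); st("open"); move_l([*P,.17],v=.25)
pick((.4612,-.330),.0065,np.radians(np.arange(0,360,15)))
c=camera("scene")["color"]; cv2.imwrite("pics/i4.png",cv2.resize(c[120:280,140:300],None,fx=3.7,fy=3.7,interpolation=2))
E
```

```text
open t9.3 w0.0851 [ 0.6391 -0.0182  0.0153] F [-0.1 -0.4  0.4]
phi 300.0
down t12.8 w0.0854 [ 0.461  -0.3301  0.0063] F [ 0.3 -0.1  0.4]
grasped t13.3 w0.0392 [ 0.4613 -0.33    0.0074] F [-0.8  1.5  6.7]
up t14.4 w0.0388 [ 0.4606 -0.329   0.1688] F [ 0.2  0.4 -1. ]
```

View pics/i4.png

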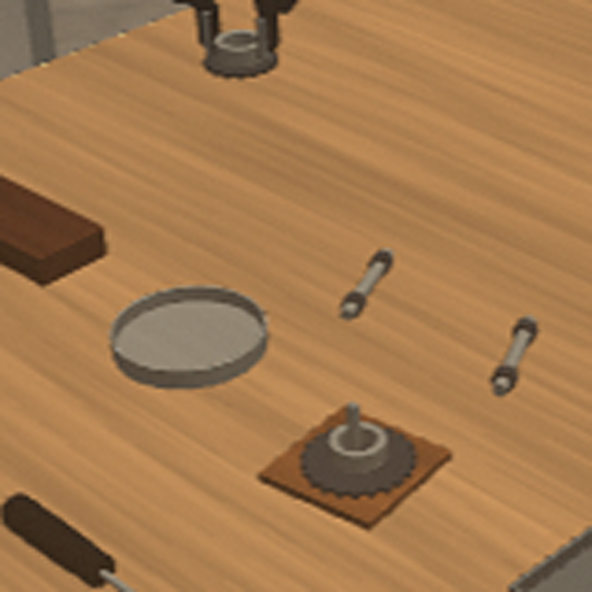

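The large sprocket lies flat around the post at (358,455), and the small one hangs level at (240,55). Now I'll stack it.

```bash
python3 - <<'E'
from arm import *
import cv2
P=(.639,-.0182)
f=carry(P,np.radians(np.arange(0,360,30))); print(np.degrees(f))
move_l([*P,.080],v=.25); st("above")
move_l([*P,.060],v=.06); st("in")
if abs(current_ft_force()[2])<8:
    move_l([*P,.041],v=.08); move_l([*P,.0375],v=.03); st("seat")
c=camera("scene")["color"]; cv2.imwrite("pics/i5.png",cv2.resize(c[170:280,180:300],None,fx=5,fy=5,interpolation=2))
E
```

```text
0.0
above t16.3 w0.0390 [ 0.639  -0.02    0.0802] F [ 0.9  0.3 -1.7]
in t16.8 w0.0389 [ 0.6389 -0.0181  0.0599] F [ 0.5 -0.1 -0.9]
seat t17.5 w0.0385 [ 0.6392 -0.0183  0.0376] F [ 0.9  0.6 -1.6]
```

View pics/i5.png

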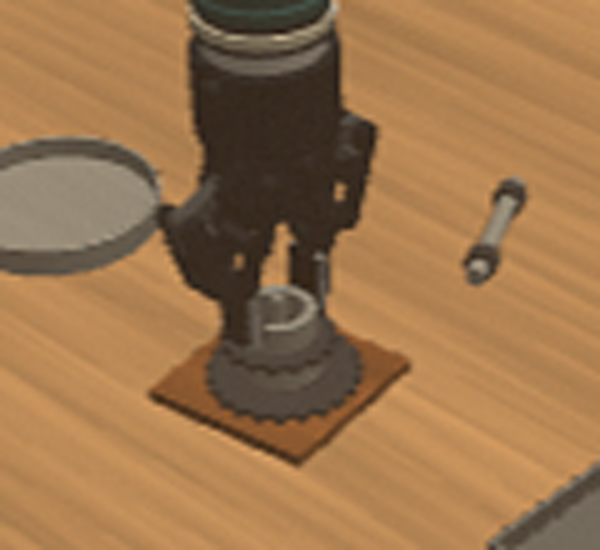

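The small sprocket is on the post (post tip visible at (278,303)), resting on the large boss. Release it, then pick the first axle.

```bash
python3 - <<'E'
from arm import *
import cv2
P=(.639,-.0182)
open_jaws(); st("open"); move_l([*P,.17],v=.25)
a=np.radians(28.2+90)
pick((.4609,-.0229),.0045,[a,a+np.pi])
for n in("scene","top"):cv2.imwrite(f"pics/{n}6.png",camera(n)["color"])
c=cv2.imread("pics/scene6.png"); cv2.imwrite("pics/i6.png",cv2.resize(c[120:280,200:360],None,fx=3.7,fy=3.7,interpolation=2))
E
```

```text
open t18.0 w0.0856 [ 0.639  -0.0182  0.0375] F [-0.2  0.1  0. ]
phi 298.2
down t20.9 w0.0854 [ 0.4612 -0.0229  0.0049] F [0.3 1.1 0.9]
grasped t21.5 w0.0087 [ 0.4609 -0.0229  0.0048] F [-0.8 -0.4  5.4]
up t22.7 w0.0081 [ 0.4601 -0.0224  0.169 ] F [-0.1  0.7 -0.8]
```

View pics/i6.png

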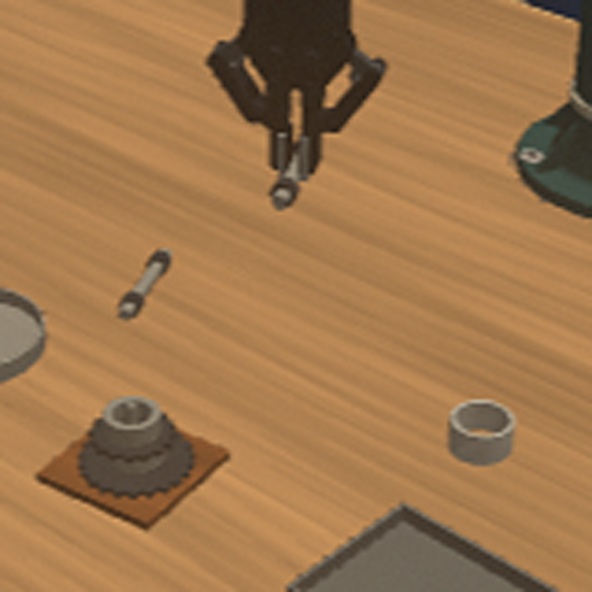

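The stack looks right at (135,450): both sprockets flat, with the post tip in the bore. The axle is held at (285,185). I'll measure where it is gripped along its length.

```bash
python3 - <<'E'
from vis import *
from cell import *
np.set_printoptions(precision=4,suppress=True)
s=camera("scene");t=camera("top"); e=np.array(current_ee_pos());print(e)
d=np.array([np.cos(np.radians(28.2)),np.sin(np.radians(28.2)),0])
for n,c in(("s",s),("t",t)):
    im=c["color"].copy(); u,v=proj(c,e+[0,0,.0045]).astype(int)
    print(n,u,v,[proj(c,e+[0,0,.0045]+k*.05*d) for k in(-1,1)])
    cv2.imwrite(f"pics/j{n}.png",cv2.resize(im[v-35:v+35,u-35:u+35],None,fx=8,fy=8,interpolation=2))
E
python3 -c "
import cv2,numpy as np
cv2.imwrite('pics/j.png',cv2.resize(np.hstack([cv2.imread('pics/js.png'),cv2.imread('pics/jt.png')]),(800,400)))"
```

```text
[ 0.4598 -0.0229  0.1686]
s 279 165 [array([283.2456, 157.173 ]), array([274.8585, 174.1889])]
t 286 217 [array([296.6843, 237.4115]), array([276.074 , 197.8555])]
```

View pics/j.png

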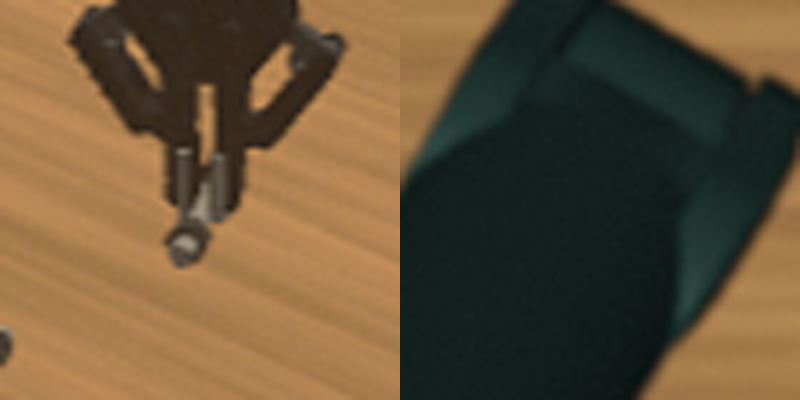

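```bash
python3 - <<'E'
from arm import *
from vis import *
T=np.array([.6146,.2387]); 
f0=np.radians(88.8)
xy=(T[0]+.028*np.sin(np.radians(1.2)),T[1]+.028)
f=carry(xy,[f0,f0+np.pi]); print(np.degrees(f),xy)
move_l([*xy,.05],v=.25); st("above")
np.set_printoptions(precision=1,suppress=True)
s=camera("scene");t=camera("top"); e=np.array(current_ee_pos())+[0,0,.0045]
d=np.array([np.cos(f0-np.pi/2),np.sin(f0-np.pi/2),0])
u,v=proj(s,e).astype(int)
print("s",u,v,[proj(s,e+k*.05*d) for k in(-1,1)])
cv2.imwrite("pics/k1.png",cv2.resize(s["color"][v-45:v+45,u-60:u+60],None,fx=6,fy=6,interpolation=2))
u,v=proj(t,e).astype(int)
print("t",u,v,[proj(t,e+k*.05*d) for k in(-1,1)])
cv2.imwrite("pics/k2.png",cv2.resize(t["color"][v-45:v+45,u-45:u+45],None,fx=6,fy=6,interpolation=2))
E
```

```text
268.79999999999995 (np.float64(0.6151863877567341), np.float64(0.2667))
above t24.8 w0.0083 [0.6163 0.2654 0.0511] F [-0.2 -0.  -0.3]
s 327 273 [array([339.9, 263.4]), array([313.4, 284.2])]
t 172 155 [array([171.8, 175.6]), array([173.7, 136.4])]
```

View pics/k1.png

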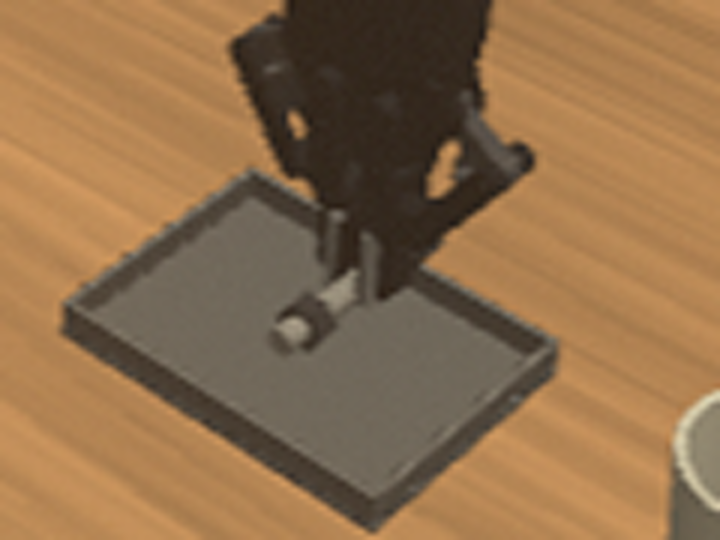

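View pics/k2.png

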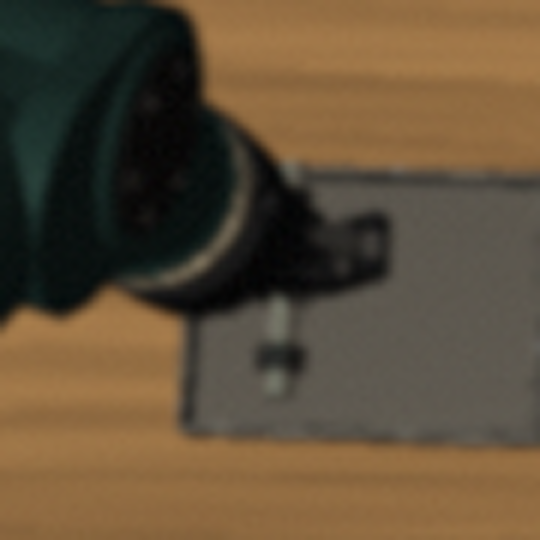

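```bash
python3 - <<'E'
from vis import *
from cell import *
t=camera("top"); e=np.array(current_ee_pos()); print(e, ray(t,(174.5,156.25),e[2]+.0045))
E
```

```text
[0.61702915 0.26654521 0.05235348] [0.6163801  0.26181176 0.05685348]
```

In the top view the rod is gripped centrally: ends at (173,176) and (176,137), as expected. The top camera reads y about 4 mm low, so I'll place with that correction.

```bash
python3 - <<'E'
from arm import *
from vis import *
xy=(.6145,.2695)
move_l([*xy,.03],v=.1); move_l([*xy,.0095],v=.05); st("placing")
open_jaws(); st("opened"); move_l([*xy,.17],v=.25)
a=np.radians(25.9+90)
pick((.4652,-.1825),.0045,[a,a+np.pi])
np.set_printoptions(precision=4,suppress=True)
t=camera("top");s=camera("scene")
im=np.hstack([cv2.resize(t["color"][120:200,140:240],(400,320)),cv2.resize(s["color"][230:330,265:385],(400,320))]); cv2.imwrite("pics/l1.png",im)
u,v=proj(s,current_ee_pos()).astype(int); cv2.imwrite("pics/l2.png",cv2.resize(s["color"][max(v-40,0):v+40,u-50:u+50],None,fx=5,fy=5,interpolation=2))
E
```

```text
placing t25.8 w0.0082 [0.6143 0.2694 0.009 ] F [ 0.1  1.1 -0.8]
opened t26.5 w0.0854 [0.6145 0.2695 0.0095] F [-0.7 -1.  -0.4]
phi 295.90000000000003
down t30.4 w0.0851 [ 0.4653 -0.1826  0.0046] F [-0.1  0.7  0.2]
grasped t31.1 w0.0087 [ 0.4653 -0.1825  0.0048] F [0.1 0.7 4.5]
up t32.2 w0.0083 [ 0.4645 -0.1817  0.1689] F [-0.2 -0.  -1.7]
```

View pics/l1.png

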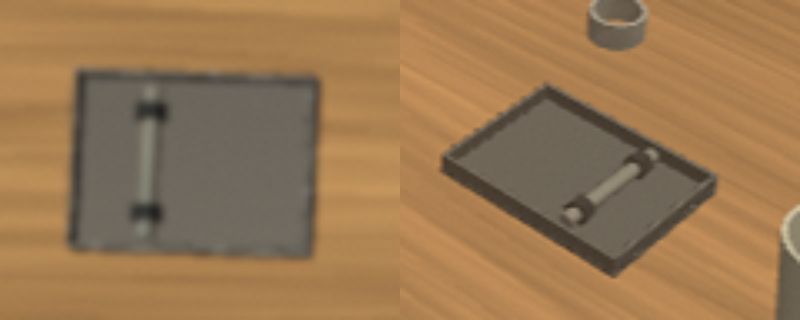

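View pics/l2.png

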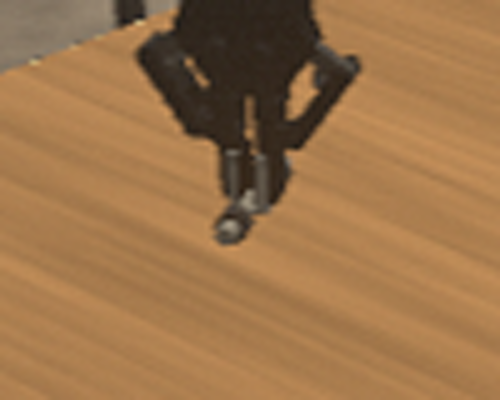

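The first axle lies flat in the tray (ends at (151,88) and (145,235) in the left crop), clear of the walls. The second is held, so on to placing it, with the same check above the tray.

```bash
python3 - <<'E'
from arm import *
from vis import *
f0=np.radians(88.8); xy=(.6137,.2130)
f=carry(xy,[f0,f0+np.pi]); move_l([*xy,.05],v=.25); wait(.2); st("above")
np.set_printoptions(precision=1,suppress=True)
t=camera("top"); e=np.array([*xy,.0545]); d=np.array([np.cos(f0-np.pi/2),np.sin(f0-np.pi/2),0])
u,v=proj(t,e).astype(int); print(u,v,[proj(t,e+k*.05*d) for k in(-1,1)])
cv2.imwrite("pics/m1.png",cv2.resize(t["color"][v-45:v+45,u-60:u+45],None,fx=6,fy=6,interpolation=2))
E
```

```text
above t34.7 w0.0085 [0.6152 0.213  0.052 ] F [ 0.1  0.7 -0.9]
193 157 [array([193.1, 177.3]), array([194.8, 138.2])]
```

View pics/m1.png

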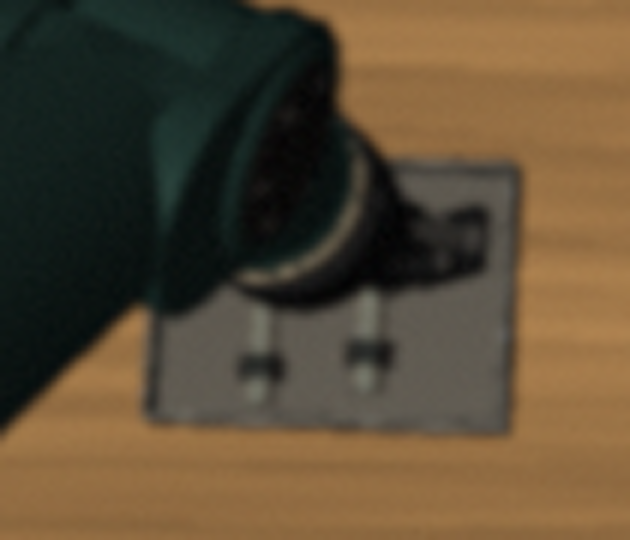

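Centred too (near end at (367,393)). I'll shift it 4 mm further from the first axle and place it, then pick the cup.

```bash
python3 - <<'E'
from arm import *
from vis import *
xy=(.6137,.2095)
move_l([*xy,.03],v=.1); move_l([*xy,.0105],v=.05); st("placing")
open_jaws(); st("opened"); move_l([*xy,.17],v=.25)
pick((.4472,.1520),.010,np.radians(np.arange(0,360,15)),60)
t=camera("top");s=camera("scene")
im=np.hstack([cv2.resize(t["color"][120:200,140:240],(400,320)),cv2.resize(s["color"][230:330,265:385],(400,320))]); cv2.imwrite("pics/n1.png",im)
u,v=proj(s,current_ee_pos()).astype(int); cv2.imwrite("pics/n2.png",cv2.resize(s["color"][max(v-40,0):v+40,u-50:u+50],None,fx=5,fy=5,interpolation=2))
E
```

```text
placing t35.7 w0.0087 [0.6136 0.2094 0.0102] F [-0.3  0.4 -0.6]
opened t36.4 w0.0857 [0.6137 0.2095 0.0105] F [-0.2  0.3  0.7]
phi 285.0
down t39.2 w0.0853 [0.4475 0.1521 0.0104] F [ 0.3 -0.4  0. ]
grasped t39.7 w0.0459 [0.4474 0.1521 0.0109] F [-0.5  0.7  9.6]
up t40.8 w0.0456 [0.4463 0.1523 0.1691] F [-0.3  0.4 -0.5]
```

View pics/n1.png

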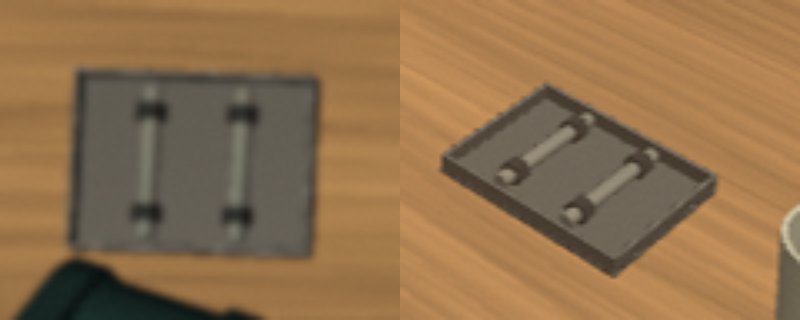

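View pics/n2.png

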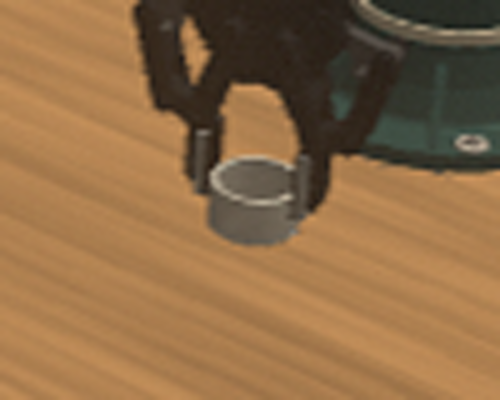

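Both axles lie flat side by side (u=147 and 240), and the cup is held upright at (255,200). Next, the dish.

```bash
python3 - <<'E'
from arm import *
from vis import *
xy=(.6147,-.2292)
f=carry(xy,np.radians(np.arange(0,360,15)))
move_l([*xy,.045],v=.25); move_l([*xy,.0152],v=.05); st("placing")
open_jaws(); st("opened"); move_l([*xy,.17],v=.25)
move_pose([.45,-.42,.25],list(quat(f))); wait(.5); st("away")
for n in("scene","top"): cv2.imwrite(f"pics/{n}9.png",camera(n)["color"])
c=cv2.imread("pics/scene9.png"); cv2.imwrite("pics/o1.png",cv2.resize(c[160:350,120:450],None,fx=2.4,fy=2.4,interpolation=2))
E
```

```text
placing t43.9 w0.0460 [ 0.6143 -0.2286  0.0151] F [-0.6  1.9  3.5]
opened t44.3 w0.0857 [ 0.6147 -0.2293  0.0151] F [-0.4 -0.  -0.2]
away t46.6 w0.0854 [ 0.4502 -0.4198  0.2499] F [-0.7 -0.3  0.4]
```

View pics/o1.png

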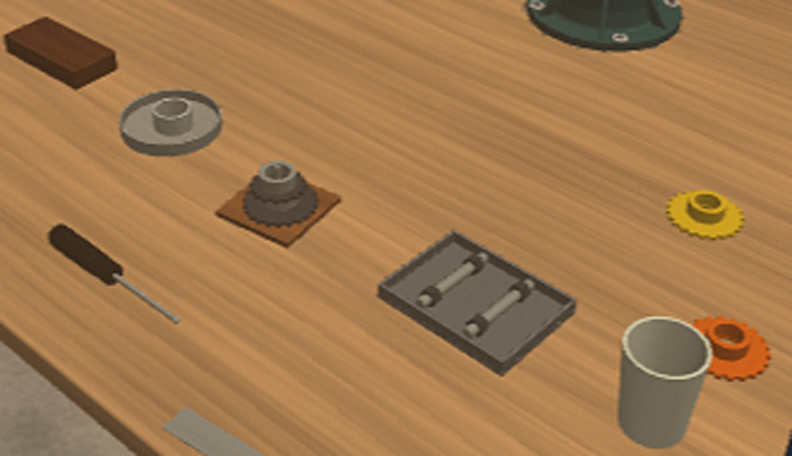

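View pics/top9.png

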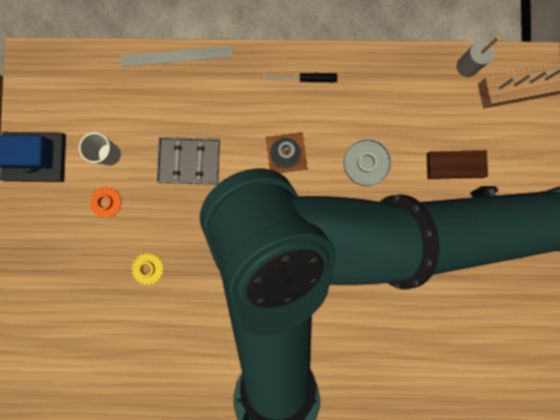

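Everything is in place: cup centred in the dish at (171,117), both axles flat in the tray, mug and block unmoved. One last close-up of the stack.

```bash
python3 -c "
import cv2
c=cv2.imread('pics/scene9.png');cv2.imwrite('pics/p1.png',cv2.resize(c[190:270,165:275],None,fx=7,fy=7,interpolation=2))"
```

```text
(no output)
```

View pics/p1.png

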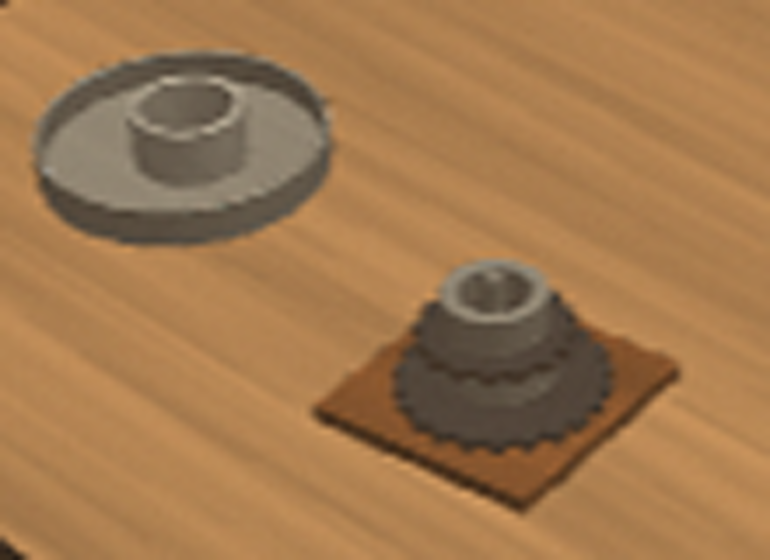

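The small sprocket sits level on the large one, with the post tip visible in its bore at (493,285). The cup stands upright in the dish.

```bash
python3 -c "
from cell import *
hand_in(); print(current_clock())"
```

```text
the job is handed in; nothing more can be done
the job is handed in; nothing more can be done
```

The job is done and handed in at about 47 s of the 125 s. I put the large sprocket and then the small one over the post, both axles side by side in the tray, and the bearing cup in the dish. Everything is released and the arm is clear.

- **Last checks:** pictures from both cameras show both sprockets flat on the stand with bosses up and the post tip in the bore. The axles lie flat and apart on the tray floor, and the cup is upright in the middle of the dish. The mug, wooden block and coloured look-alikes look unmoved. Wrist force stayed below 10 N at every reading.
- **What disagreed:** the two cameras differed by up to about 6 mm, mostly in y, so I averaged them and checked against the held parts. The gripper width also read about 2–4 mm below the true part sizes. Neither affected the result.

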